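# Lock out the milling machine

## Robot

A 6-joint arm with a two-finger parallel gripper is mounted at the origin on the work surface. World frame = base frame: x ahead of the robot, y to its left, z up, the work surface at z = 0. Lengths are in m, angles in rad, forces in N, time in s.
With the tool pointing down it reaches from about 0.35 to 0.975 m from the base axis. Payload 7.1 kg.
Tool frame: the origin (TCP) lies midway between the tips of the shut fingers; the grasp point (between the pads) lies 19 mm behind it; z points along the fingers, y is the line along which they close (so a half turn about z gives the same grasp; the last joint's range is limited). The gripper opens to 88 mm and grips with 3 to 60 N. Pads are 20 mm wide; open, the fingers measure 115 mm over their backs; the gripper's body (75 mm by 178 mm) begins 61 mm behind the grasp point.
Start: joints at [1.144, 0.423, 1.63, -0, 1.089, -0.019], TCP at [0.248, 0.574, 0.223] pointing down, gripper open.
Joint ranges: [-3, 3], [-0.9, 2.11], [0.09, 2.58], [-1.31, 4.45], [0.11, 2.69], [-2.54, 2.54]. Speed limits (rad/s): [2.39, 2.39, 3.01, 3.14, 3.14, 3.14].

## Interface

Orientations are given as a unit quaternion [w, x, y, z].
In Python, from station import move_pose, movel, movej, command_gripper, wait, inverse_kinematics, read_camera, camera_info, MotionError, job_done, get_time, get_joint_pos, get_qvel, get_effort, get_tcp_pos, get_ee_rot, get_ft_force, get_ft_torque, get_grip_width, get_finger_force gives the robot as it stands. Calls block until the motion is done:
- move_pose(position, orientation): joint-space move of the TCP to a pose.
- movel(position, frame=None, v=0.15, until_force=None): straight line of the TCP; frame=None keeps the orientation; v is the mean speed in m/s. With until_force (N) it stops when the force on the tool has changed by that much, and returns True; else False.
- movej(angles): joint-space move.
- command_gripper(opening): opening from 0.0 (shut) to 1.0 (fully open); the grip force is fixed at half the most; returns when the fingers have stopped.
- wait(seconds).
- inverse_kinematics(position, orientation): joint angles nearest the present ones, or None.
- read_camera(name): name is "side" or "top"; returns the picture (384x512x3 uint8, red, green, blue); there is no depth.
- camera_info(name): a dict with "intrinsics" (3x3 intrinsics, pixels), "dist" ([k1, k2, p1, p2, k3] as OpenCV has them; the pictures are not rectified), "T" (4x4, takes a point from camera to world coordinates). Camera axes: x right, y up, looking along -z (the intrinsics and any distortion apply to the point x, -y, -z); pixel columns grow to the right and rows downward; lengths in m; the calibration is good to about 2 mm. A picture is of the moment at which its call begins. camera_info takes no time and is no camera call.
A pose or a line that the arm cannot do raises MotionError and nothing moves.
- job_done(): hands the job in; it is judged then, once.
Readings, each from a call of its own:
- get_time(): time.
- get_joint_pos(): joint angles.
- get_qvel(): joint speeds.
- get_effort(): joint torques, N m.
- get_tcp_pos(): TCP position.
- get_ee_rot(): TCP orientation.
- get_ft_force(): force on the tool from outside, world axes, zero at the start.
- get_ft_torque(): the same for the moment, N m.
- get_grip_width(): opening from 0.0 (shut) to 1.0 (fully open).
- get_finger_force(): force on a finger pad.
Only numpy, scipy, OpenCV 4.12 (cv2) and the standard library are available. Lean on these libraries where they do the work, as an engineer would, in place of code of your own. Each camera call takes 0.05 s, during which the arm holds its last target. There are 200 camera calls.

## Task

The milling machine is to be locked out before cleaning. Pull the red link plug straight up out of the grey supply box, against the click of its detents, and leave the blue one plugged in; then hang the red one over the horizontal steel rail, upright and astride it with one copper blade on each side, lowering it on rather than letting it drop. Leave the bin, file, wrench and milled block where they are.

Things in the scene. Friction and masses are not known exactly. Their poses are not given: they have to be found in the camera images.
- red_link: Red link plug, a stiff upside-down U. Origin: middle of the underside of its crossbar; x along the crossbar, y across it, z up. Crossbar 84 (x) x 26 (y) x 16 mm high, on it a grip block (see red_grip). Two copper blades, 10 (x) x 22 (y) mm, at x = -30 and +30, reach 52 mm below the origin; clear gap between them 50 mm. Starts fully plugged in, crossbar resting on the box's top.
- red_grip (a point): Centre of the red plug's grip block, 34 mm above the plug's origin, axes as the plug's. The block is 44 (x) x 22 (y) mm and stands from 16 to 52 mm above the origin: grasp it from above. Freeing the plug takes a straight upward pull of about 10 to 16 N over the first 6 mm or so; the blades are clear of the box after 52 mm. Mass about 0.3 kg.
- blue_link: A second link plug, same shape, size and axes, in blue, plugged into the box's other socket pair. It stays in.
- supply_box: Grey supply box, fixed, 130 (x) x 220 (y) x 80 mm high. Origin: centre of its underside on the bench; z up. In its flat top two pairs of sockets, centred at y = -55 and +55 mm (which one holds red varies); each pair has sockets at x = -30 and +30, 13 x 25 mm, 55 mm deep, with a sprung detent ball that clicks into a notch in the blade.
- rail: Steel hanging rail, fixed to the bench: a round horizontal bar 18 mm in diameter and 240 mm long along its own y, on two upright posts 22 mm in diameter at y = -120 and +120 with 70 mm round feet. Origin: on the bench below the middle of the bar; z up. Bar axis at z = 150, bar top at z = 159.
- rail_mid (a point): Middle of the rail's bar, on its axis, 150 mm above the bench; axes as the rail's (y along the bar, z up).
- green_bin: Open green plastic bin with short rods, 140 (x) x 200 (y) x 90 mm, behind the work. Origin: centre of its underside. Bystander.
- file: Flat file lying on the bench, 210 mm long along its x, 26 mm high: blue handle towards -x, dark blade towards +x. Origin: on the bench at the joint of handle and blade. Bystander.
- wrench: Steel wrench lying on the bench along its x, about 180 mm long and 10 mm high. Bystander.
- milled_block: Stepped aluminium block, 50 (x) x 100 (y) x 50 mm. Origin: centre of its underside. Bystander.
There are look-alikes about, which are no part of the job. There is more than one size of the red_link; the job needs the middle-sized.

How it is judged:
On the way:
1. the red plug is pulled right out of its sockets (blades above the box's top face) (z of red_link in the frame of supply_box above 0.134 m), for 0.1 s.
At the end, for the whole second after the job is handed in: The red plug rests on the rail's bar, blades either side (origin within 22 mm across the bar, 90 mm along it from its middle, 4 to 13 mm above its axis), upright within 0.25 rad, at rest, carried by the rail; the blue plug still plugged in, within 10 mm of its start (x of red_link in the frame of rail_mid between -0.022 and 0.022 m and y of red_link in the frame of rail_mid between -0.09 and 0.09 m and z of red_link in the frame of rail_mid between 0.004 and 0.013 m and angle between red_link's own z axis and vertical below 0.25 rad and linear speed of red_link below 0.03 m/s and angular speed of red_link below 0.3 rad/s and contact force between red_link and rail above 0.5 N and distance of blue_link from where it was at the start of the episode below 0.01 m); the robot touches nothing.
It fails at once if the blue plug is pulled up or shifted by more than 15 mm (distance of blue_link from where it was at the start of the episode above 0.015 m).
It fails at once if the red plug is dropped or thrown (faster than 0.7 m/s with no finger on it) (linear speed of red_link above 0.7 m/s and contact force between red_link and the fingers below 0.05 N).
It fails at once if the bin, file, wrench or milled block is moved by more than 30 mm (distance of any of green_bin, file, wrench, milled_block from where it was at the start of the episode above 0.03 m).
It also fails if it takes over 48 s, if anything falls off the work surface, if the arm or the gripper's body presses on something with over 40 N, if the wrist force passes 120 N, or if a joint passes its speed limit or range.

## Working session

There is one attempt and no reset: what is moved stays moved. The work goes in short steps, each a Python script; the robot and the scene stay as the last script left them, time stands still between calls to the robot, and variables do not carry over. Pictures are saved under pics/ and viewed, at most 10 in all, crops included, and the job is handed in when it is done.

```bash
ls; mkdir -p pics; python3 - <<'E'
from station import *
import cv2,numpy as np
for n in ("top","side"):
    im=read_camera(n); cv2.imwrite(f"pics/{n}0.png",cv2.resize(im[:,:,::-1],(800,600),interpolation=cv2.INTER_CUBIC)); np.save(f"pics/{n}0.npy",im)
    c=camera_info(n); print(n,np.round(c["intrinsics"],1).tolist(),c["dist"],np.round(c["T"],4).tolist())
print(get_time(),get_ee_rot())
E
```

```text
pics
top [[421.8, 0.0, 247.9], [0.0, 421.8, 188.3], [0.0, 0.0, 1.0]] [0.02127096 0.         0.         0.         0.        ] [[0.0142, 0.9943, -0.1055, 0.4041], [-0.9996, 0.0115, -0.026, -0.1053], [-0.0246, 0.1058, 0.9941, 1.4196], [0.0, 0.0, 0.0, 1.0]]
side [[355.7, 0.0, 264.5], [0.0, 355.7, 190.5], [0.0, 0.0, 1.0]] [-0.09799593  0.          0.          0.          0.        ] [[0.9331, 0.1893, -0.3058, 0.293], [-0.3595, 0.4622, -0.8107, -0.7915], [-0.0121, 0.8664, 0.4993, 0.5541], [0.0, 0.0, 0.0, 1.0]]
0.1 [-1.57963092e-04  2.02500868e-01  9.79281831e-01 -6.85398684e-04]
```

View pics/top0.png

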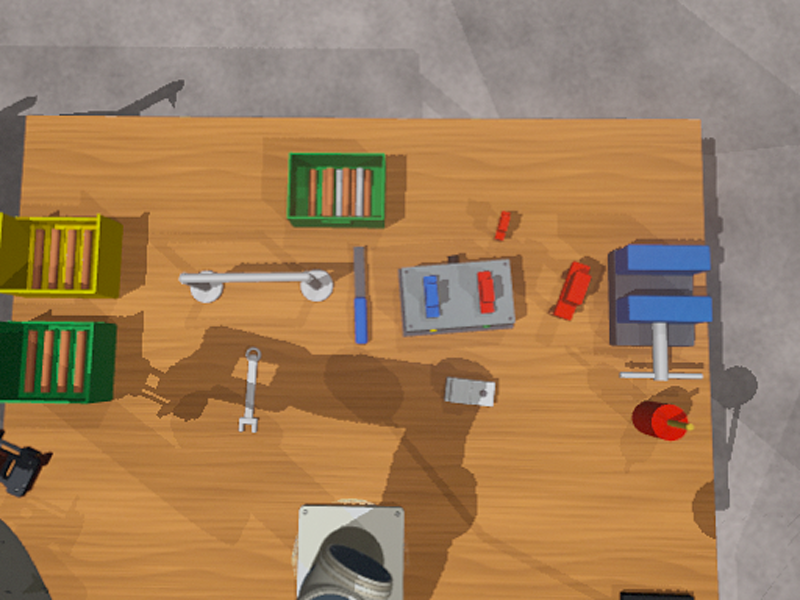

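View pics/side0.png

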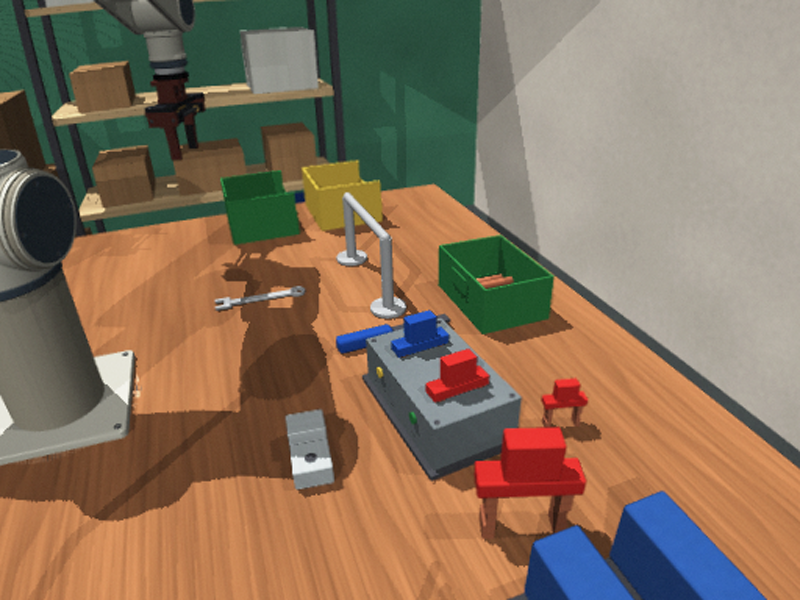

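Candidates for the red plug in the top picture (800x600 pixels):
- The red plug in the box at (486,292), which is middle-sized.
- A small loose red plug at (503,225).
- A large loose red plug at (573,290).
- A red can at (660,420).

I choose (486,292), as it is the one seated in the grey box next to blue (432,297). The rail bar runs from (183,278) to (322,276). I'll check the choice in a crop and measure.

```bash
cat > h.py <<'E'
import cv2,numpy as np
from station import *
def rays(n,uv):
    c=camera_info(n);T=np.array(c["T"])
    p=cv2.undistortPoints(np.float64(uv).reshape(-1,1,2),np.array(c["intrinsics"]),np.array(c["dist"])).reshape(-1,2)
    d=np.c_[p[:,0],-p[:,1],-np.ones(len(p))]@T[:3,:3].T
    return T[:3,3],d
def onz(n,uv,z):
    o,d=rays(n,uv); return o+d*((z-o[2])/d[:,2])[:,None]
def tri(uvt,uvs):
    o1,d1=rays("top",uvt);o2,d2=rays("side",uvs);d1=d1[0];d2=d2[0]
    s=np.linalg.lstsq(np.c_[d1,-d2],o2-o1,rcond=None)[0]
    a=o1+s[0]*d1;b=o2+s[1]*d2
    return (a+b)/2,np.linalg.norm(a-b)
E
python3 - <<'E'
from h import *
t=np.load("pics/top0.npy");s=np.load("pics/side0.npy")
def up(im,x0,x1,y0,y1,k): return cv2.resize(im[y0:y1,x0:x1,::-1],None,fx=k,fy=k,interpolation=cv2.INTER_NEAREST)
a=up(t,250,350,150,220,8);cv2.imwrite("pics/c1.png",a)
b=up(s,205,345,190,295,5);c=up(t,105,240,155,205,5)
o=np.zeros((b.shape[0]+0,700,3),np.uint8);o[:b.shape[0],:b.shape[1]]=b;cv2.imwrite("pics/c2.png",o);cv2.imwrite("pics/c3.png",c)
# red / blue blobs near box, box outline, rail
h=cv2.cvtColor(t,cv2.COLOR_RGB2HSV)
for nm,m in (("red",((h[...,0]<8)|(h[...,0]>172))&(h[...,1]>170)&(h[...,2]>60)),("blue",(abs(h[...,0].astype(int)-110)<12)&(h[...,1]>130))):
    n,l,st,ce=cv2.connectedComponentsWithStats(m.astype(np.uint8))
    for i in range(1,n):
        if st[i,4]>40:
            r=cv2.minAreaRect(np.argwhere(l==i)[:,::-1].astype(np.float32)); print(nm,st[i],ce[i].round(1),np.round(r[0],1),np.round(r[1],1),round(r[2]))
for x in (486,503,573): pass
print(onz("top",np.array([[486,292],[432,297],[183,278],[322,276],[207,287],[317,285]])/1.5625,0.13))
E
```

```text
red [317 135  10  19 105] [321.4 144.2] [321.5 144.2] [ 5.9 18.3] 17
red [354 167  25  38 506] [366.5 185.5] [366.9 186.1] [15.1 37. ] 21
red [306 174  10  26 215] [310.7 186.4] [311.  186.5] [25.5  8.7] 85
red [405 257  36  25 642] [421.5 268.5] [422.  268.2] [35.5 22.8] 17
blue [402 157  53  16 809] [427.2 164.7] [428.  164.5] [52. 15.] 0
blue [271 177  10  26 186] [275.7 189.5] [275.7 189.5] [25.5  7.5] 85
blue [402 189  54  17 846] [428.6 197.3] [428.5 197. ] [16. 53.] 90
blue [227 191   8  29 184] [230.5 205.1] [230.5 205. ] [28.2  6.3] 87
[[ 0.54743342 -0.26492815  0.13      ]
 [ 0.53634413 -0.15930191  0.13      ]
 [ 0.56850033  0.33459609  0.13      ]
 [ 0.57557286  0.05832299  0.13      ]
 [ 0.55107096  0.28601581  0.13      ]
 [ 0.557532    0.06778364  0.13      ]]
```

View pics/c1.png

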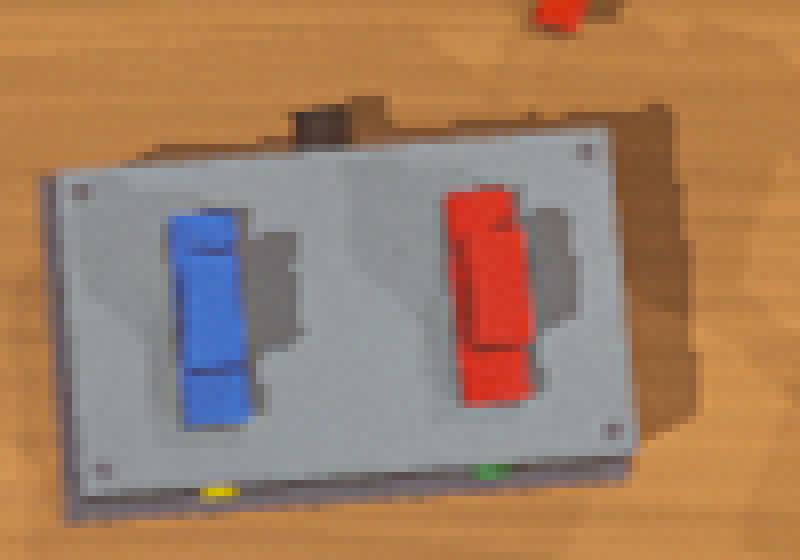

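View pics/c3.png

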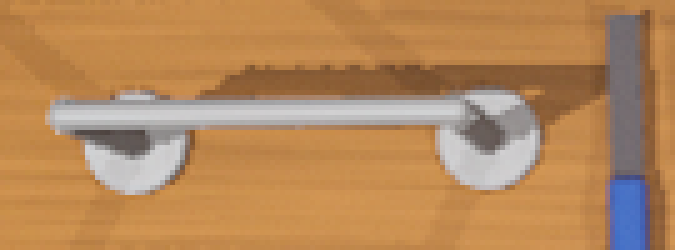

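The crop shows a red plug seated in the box: crossbar (443..535,186..405), grip top (465..537,228..348). The box's top corners are (55,175), (608,128), (637,452) and (80,497). The rail crop shows the bar centreline from (48,115) to (478,110), with feet at (136,141) and (489,140).

```bash
python3 - <<'E'
from h import *
C=lambda p,k,o:np.array(p)/k+np.array(o)-0.5*(1-0)  # crop->pixel centres
box=onz("top",C([[55,175],[608,128],[637,452],[80,497]],8,(250,150)),.08)
cb=onz("top",C([[443,190],[513,186],[535,400],[463,405]],8,(250,150)),.096)
gr=onz("top",C([[465,232],[528,228],[537,346],[474,348]],8,(250,150)),.132)
bar=onz("top",C([[100,114],[440,110.5],[48,115],[478,110]],5,(105,155)),.150)
ft=onz("top",C([[136,141],[489,140]],5,(105,155)),.004)
for n,q in (("box",box),("cb",cb),("gr",gr)):
    e=[np.linalg.norm(q[i]-q[i-1]) for i in range(4)]
    ax=(q[0]+q[1]-q[2]-q[3]); print(n,q.mean(0).round(4),np.round(e,3),"yaw x",np.degrees(np.arctan2(ax[1],ax[0])).round(2))
b=box; ax=(b[0]+b[3]-b[1]-b[2]); print("box yaw y",np.degrees(np.arctan2(-ax[0],ax[1])))
print(bar.round(4),ft.round(4),ft.mean(0).round(4),bar[2:].mean(0).round(4))
for q in (bar[0]-bar[1],ft[0]-ft[1]): print("yaw rail",np.degrees(np.arctan2(-q[0],q[1])).round(2))
print("tri grip",tri(C([[501,288]],8,(250,150)),np.array([[459,359]])/1.5625))
E
```

```text
box [ 0.547  -0.2125  0.08  ] [0.129 0.222 0.13  0.221] yaw x 4.91
cb [ 0.5528 -0.2676  0.096 ] [0.085 0.028 0.085 0.028] yaw x 5.46
gr [ 0.5513 -0.268   0.132 ] [0.045 0.024 0.045 0.024] yaw x 4.25
box yaw y 5.438425844584267
[[0.5681 0.3052 0.15  ]
 [0.5726 0.0972 0.15  ]
 [0.5671 0.3371 0.15  ]
 [0.5731 0.074  0.15  ]] [[0.5688 0.3271 0.004 ]
 [0.5722 0.0867 0.004 ]] [0.5705 0.2069 0.004 ] [0.5701 0.2056 0.15  ]
yaw rail 1.23
yaw rail 0.81
tri grip (array([ 0.55210636, -0.2686208 ,  0.12720862]), np.float64(0.000128513087057129))
```

View pics/c2.png

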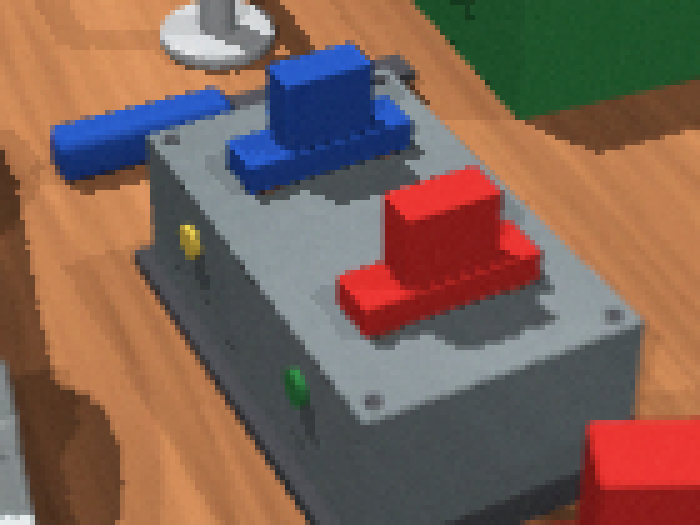

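The crossbar measures 84 x 27 mm, which confirms the middle-sized plug; it sits at (0.552,-0.268), yaw 5.2°. The crop shows both plugs fully seated. Next: grasp and pull.

```bash
cat >> h.py <<'E'
from scipy.spatial.transform import Rotation as R
def down(deg):
    q=(R.from_euler("z",deg,degrees=True)*R.from_matrix([[-1,0,0],[0,1,0],[0,0,-1]])).as_quat()
    return q[[3,0,1,2]]
E
python3 - <<'E'
from h import *
P=np.array([.552,-.2677]);q=down(5.2)
move_pose([*P,.26],q); command_gripper(.8)
hit=movel([*P,.102],v=.08,until_force=8)
print("hit",hit,get_tcp_pos(),get_time())
if not hit:
    command_gripper(0.0); print("w",get_grip_width()*88,get_finger_force(),get_ft_force())
    movel([*P,.112],v=.01); print(get_tcp_pos(),get_ft_force(),get_grip_width()*88)
    movel([*P,.28],v=.08); print(get_tcp_pos(),get_ft_force(),get_grip_width()*88,get_time(),get_joint_pos())
    o=np.hstack([read_camera("side")[110:330,150:400],read_camera("top")[120:340,150:400]])
    cv2.imwrite("pics/l1.png",cv2.resize(o[...,::-1],(800,352),interpolation=cv2.INTER_CUBIC))
E
```

```text
hit False [ 0.55226817 -0.26783788  0.10242013] 5.8583
w 22.126676163229344 29.989316761493683 [ 0.1575015  -0.88653265 -0.10440671]
[ 0.55192568 -0.26748175  0.11213964] [-0.91355841  2.37426566 -8.82127694] 21.762227352957183
[ 0.55182175 -0.26761416  0.27958221] [-0.03468767  0.6886097  -2.97513053] 22.007748348970818 10.0583 [-4.70939580e-01  3.48346492e-01  1.60392677e+00 -2.66514741e-05
  1.19005234e+00 -2.13244664e+00]
```

View pics/l1.png

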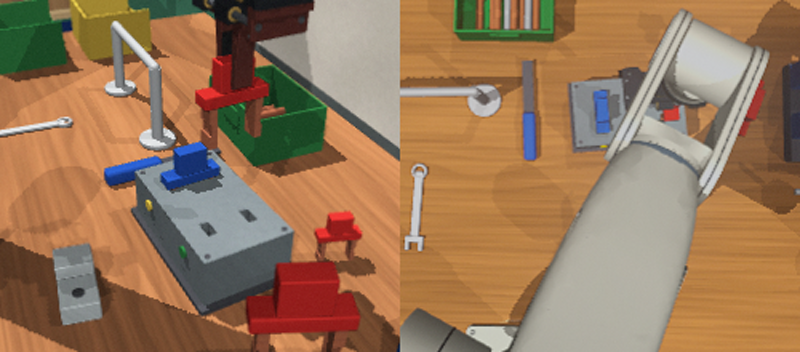

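The red plug is out of the box and hangs upright in the fingers (crop ≈ (230,95)). Blue is still seated at (190,165), and the sockets at (208,230) and (246,215) are empty. Next I take it over the rail and lower it until contact.

```bash
python3 - <<'E'
from h import *
M=np.array([.5703,.206]);q=down(1.0)
p=get_tcp_pos(); movel([p[0],p[1],.31],v=.1)
movel([*M,.31],frame=q,v=.12); wait(.3); print(get_time(),get_tcp_pos(),get_ft_force())
movel([*M,.20],v=.06)
print(get_ft_force(),get_ft_torque())
hit=movel([*M,.172],v=.012,until_force=3); print(hit,get_tcp_pos(),get_ft_force(),get_ft_torque(),get_grip_width()*88,get_time())
cv2.imwrite("pics/l2.png",cv2.resize(read_camera("side")[100:240,160:330,::-1],None,fx=4,fy=4,interpolation=cv2.INTER_CUBIC))
E
```

```text
15.0083 [0.57031492 0.2059498  0.31002053] [-1.09061306 -0.10637989 -3.1156128 ]
[ 0.18069826 -0.29283995 -3.07939862] [ 0.0306835   0.0285984  -0.02760138]
True [0.57032314 0.20601273 0.18088285] [-0.14967431  0.70441388  5.49537962] [0.02309105 0.02552694 0.01706707] 21.43171526385552 18.4833
```

View pics/l2.png

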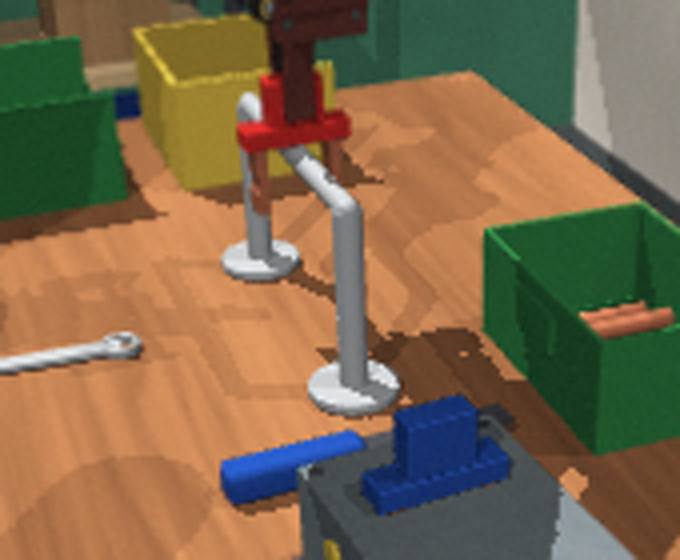

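The plug sits astride the bar at crop (294,130), one blade each side at (260,180) and (333,160). Contact came at the expected height, and the moment shows it is centred. Next: release and retreat.

```bash
python3 - <<'E'
from h import *
p=get_tcp_pos(); movel([p[0],p[1],p[2]+.0006],v=.01); print(get_ft_force())
command_gripper(.45); wait(.5); print(get_ft_force(),get_finger_force())
command_gripper(.75)
movel([p[0],p[1],.30],v=.08); wait(.5); print(get_time(),get_ft_force())
a=read_camera("side")[100:240,160:330,::-1]
cv2.imwrite("pics/l3.png",cv2.resize(a,None,fx=4,fy=4,interpolation=cv2.INTER_CUBIC))
E
```

```text
[ 0.48833029  0.02926143 -1.74412545]
[ 0.88386611 -0.46539821 -0.37836878] 0.0
22.6333 [ 0.52372105 -1.21449735  0.37369054]
```

View pics/l3.png

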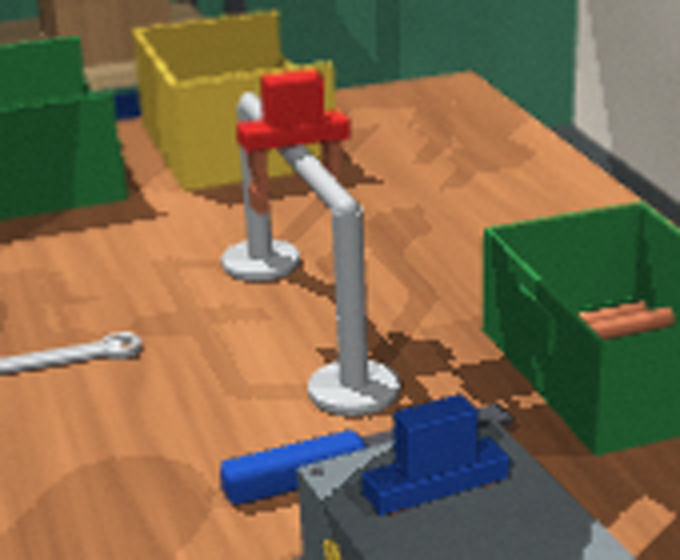

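The red plug hangs upright astride the bar at crop (293,130), in the same place as before release, and the gripper is clear. I'll do a short stillness check, then hand in.

```bash
python3 - <<'E'
from h import *
def c():
    r=cv2.cvtColor(read_camera("side"),cv2.COLOR_RGB2HSV)[100:160,210:255]
    m=((r[...,0]<6)|(r[...,0]>174))&(r[...,1]>180); return np.argwhere(m).mean(0).round(2),m.sum()
for i in range(4): print(c()); wait(.5)
print(job_done())
E
```

```text
(array([28.18, 22.99]), np.int64(346))
(array([28.2 , 23.02]), np.int64(347))
(array([28.18, 22.99]), np.int64(346))
(array([28.17, 23.04]), np.int64(346))
the job is handed in; nothing more can be done
None
```

The middle-sized red plug was pulled out and lowered onto the rail, where it hangs upright, astride and still; the blue plug stayed plugged in, the bystanders were not touched, and the job is handed in (no verdict was returned).

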